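# Clamp an adapter in the twin-screw bonding clamp

### The arm

A 6-joint arm with a two-finger parallel gripper is mounted at the origin on the work surface. World frame = base frame: x ahead of the robot, y to its left, z up, the work surface at z = 0. Lengths are in m, angles in rad, forces in N, time in s.
With the tool pointing down it reaches from about 0.35 to 0.85 m from the base axis. Payload 8.1 kg.
Tool frame: the origin (TCP) lies on the centre line of the jaws, within the pads' length; the fingertips stand 17 mm ahead of it and the grasp point (between the pads) lies 2 mm behind it (tip_reach is the distance from the TCP to the fingertips, in m); z points along the fingers, y is the line along which they close (so a half turn about z gives the same grasp; the last joint's range is limited). The gripper opens to 93 mm and grips with 3 to 60 N. Pads are 15 mm wide; open, the fingers measure 128 mm over their backs; the gripper's body (75 mm by 188 mm) begins 65 mm behind the grasp point.
Start: joints at [-1.356, 0.13, 1.488, -0, 1.523, -0.085], TCP at [0.177, -0.573, 0.236] pointing down, gripper open.
Joint ranges: [-2.96, 2.96], [-0.89, 2.26], [0.02, 2.5], [-1.34, 4.48], [0, 2.73], [-2.66, 2.66]. Speed limits (rad/s): [2.39, 2.39, 2.79, 3.14, 3.14, 3.14].

### API

Orientations are given as a 3x3 rotation matrix whose columns are the frame's x, y, z axes.
In Python, from bench import sense, get_image, camera_model, close_job, tip_reach gives the robot as it stands.
- The arm moves only by the tool send_rows, never from a script. Its argument "targets" is a list of rows, each a list of 7 numbers: the turn, a rotation vector about the tool's x, y, z in degrees, then the shift along the tool's x, y, z in mm, then the finger opening in mm, from 0 to 93. In form: [[rx, ry, rz, tx, ty, tz, fingers], ...]. A call has 1 to 12 rows; each row is the pose to reach, as a shift and turn from the pose commanded when the call began, along the tool's axes at that moment; what a row does not reach only later rows make up. A row lasts 1/10 s, in which the tool goes at most 50 mm and 8.59 degrees, less where a joint would pass 70% of its speed; a pose out of reach is approached as far as the arm can. A call with a gripper value outside its range is refused whole. The fingers move at their own pace and stop on an object; "grip_force" is the grip in N (left out, the last holds). Time passes only in rows, so rows that repeat a pose let the fingers close. It gives the time, the measured TCP pose, the force, the opening and the grip force at its end, in the units of the state.
- sense(): the state, without advancing time (a new reading comes with each control period).
- get_image(name): name is "side" or "top"; returns (picture, depth): 420x560x3 uint8, red, green, blue; 420x560 float32, m along the optical axis (not along the pixel's ray), 0 where there is no reading.
- camera_model(name): a dict with "camera_matrix" (3x3 intrinsics, pixels), "k1" (the pictures are not rectified: a ray, as slopes to the right and down, at radius r is drawn at 1 + k1 r^2 times it, then the intrinsics apply), "extrinsics" (4x4, takes a point from camera to world coordinates). Camera axes: x right, y down, z forward; pixel columns grow to the right and rows downward; lengths in m; the calibration is good to about 2 mm. A picture is of the moment at which its call begins. camera_model takes no time and is no camera call.
- close_job(): hands the job in; it is judged then, once.
The state is a dict: "clock": time; "joint_pos": joint angles; "qd": joint speeds; "effort": joint torques, N m; "tool_pos": TCP position; "tool_rot": TCP orientation; "contact_force": force on the tool from outside, world axes, zero at the start; "ft_torque": the same for the moment, N m; "grip_width": finger opening in m; "finger_force": force on a finger pad.
Only numpy, scipy, OpenCV 4.12 (cv2) and the standard library are available. Lean on these libraries where they do the work, as an engineer would, in place of code of your own. Each camera call takes 0.05 s, during which the arm holds its last target. There are 200 camera calls.

### The job

Push the adapter along its channel fully home against the back stop, then wind the crossbar down onto it with the two knobs, turning them alternately in small steps so that the bar stays level: never let one end get more than 5 mm lower than the other. Tighten by feel until both knobs have clearly stiffened and the adapter is firmly clamped with the bar level again, without overtightening, and let go, leaving the other things on the bench alone.

Things in the scene. Friction and masses are not known exactly. Their poses are not given: they have to be found in the camera images.
- clamp: Clamp fixed to the bench: dark steel bed 190 x 250 x 20 mm (x -130 to +60 mm), two upright screws 180 mm apart at x = 0, a black knob on each. Origin on the bench midway between the screws; +x from the channel's open end to the back stop, +y to the left screw, z up. Channel along x on the bed (z 20 mm): rails 59 mm apart, 12 wide, 10 high, x -110 to +35.
- clamp_home (a point): Point on the bed's top (20 mm above the bench) midway between the screws, axes as the clamp's: the adapter's origin lies here when it is home. The face of the steel back stop, 83 mm wide and 26 mm high, stands at x = +35 mm from here.
- adapter: Loose 0.35 kg adapter in the channel (1.5 mm play each side), drawn out towards its open end: sole plate 95 x 56 x 10 mm (x -60 to +35 mm), round boss 36 mm across, flat top 40 mm above the underside, and at the outer end an upturned lip (x -60 to -52 mm, 50 mm wide, top at 42 mm). Origin on the underside below the boss; +x to the back stop. Home: plate end touches the stop.
- crossbar: Aluminium crossbar 32 x 225 x 14 mm on brass nuts on the two screws, above the boss; origin at its centre, 88 mm above the bench when both knobs read 0; +y to the left screw. Each end drops 4 mm per rad of its own knob; the middle drops the mean. The ends must stay level: not over 5 mm apart on the way, within 2 mm at the end.
- bar_end_left (a point): Point on the crossbar's top over the left screw (90 mm from the bar's centre, 7 mm above it).
- bar_end_right (a point): Point on the crossbar's top over the right screw.
- knob_left (a joint): Turn of the left (+y) knob in rad, 0 to 9; grows clockwise from above, lowering the left end 4 mm per rad. Running free it drags with a steady 0.3 N m and it stays where left; the pressed foot adds a counterclockwise 0.002 N m per N of clamping force (half rests on each screw): 0.15 N m at 75 N. At a standstill the drag may act either way: compare with like free steps.
- knob_right (a joint): The same for the right (-y) knob and the right end.
- knob_left_grip (a point): On the left knob's axis, 141 mm above the bench, mid-height of its grip: an upright bar 44 mm long, 14 mm thick, 32 mm high (121 to 153 mm above the bench) on a disc 44 mm across. Its long axis is the point's x axis, along the clamp's x when the joint reads 0. The knob turns without rising or sinking.
- knob_right_grip (a point): The same on the right knob.
- jar: Grey jar, 60 mm across, 85 mm tall, a bystander; origin under its centre.
- cup: White cup, 72 mm across, 85 mm tall, a bystander; origin under its centre.
- tray: Small blue tray 110 x 80 x 35 mm, a bystander; origin under its centre.
- bar_foot (a point): Nominal centre of the face of the round rubber foot (28 mm across) under the bar's middle, 20 mm below the bar's centre. The true face is up to 2.5 mm higher or lower, not reported, so its meeting the boss must be felt. A stiff spring backs it: from touch on, the clamping force grows 50 N per mm that the bar's middle drops. 40 to 120 N is right (aim at 75), 160 N too much.
Mind the look-alikes: they are no part of the job. What is shaped like the adapter but black or green is not meant. Of the things that look like the crossbar, the middle-sized one is meant.

How it is judged:
By the outcome, as a careful person would: the job done as asked, in the order asked, and still so for the second after the job is handed in, with the robot touching nothing.
It also fails if it takes over 72 s, if anything falls off the work surface, if the arm or the gripper's body presses on something with over 40 N, if the wrist force passes 120 N, or if a joint passes its speed limit or range.

## Working session

There is one attempt and no reset: what is moved stays moved. The work goes in short steps, Python scripts to look and compute and a tool call to move; the robot and the scene stay as the last step left them, time stands still between calls to the robot, and variables do not carry over. Pictures are saved under pics/ and viewed, at most 10 in all, crops included, and the job is handed in when it is done.

Besides the shell and the picture viewer there is one more tool, called after "Emit:" as name([rows], argument=value, ...), one row to a line, values as JSON. send_rows: Moves the arm, as the interface text tells. Its arguments: {"type":"object","properties":{"targets":{"type":"array","items":{"type":"array","items":{"type":"number"}}},"grip_force":{"type":"number"}},"required":["targets"]}

```bash
mkdir -p pics
cat > h.py <<'E'
import numpy as np, cv2
from bench import *
def pts(name):
    im,d=get_image(name); m=camera_model(name); K=np.array(m["camera_matrix"]);k1=m["k1"];E=np.array(m["extrinsics"])
    v,u=np.mgrid[0:420,0:560]
    xd=(u-K[0,2])/K[0,0]; yd=(v-K[1,2])/K[1,1]
    x,y=xd.copy(),yd.copy()
    for _ in range(15):
        s=1+k1*(x*x+y*y); x,y=xd/s,yd/s
    P=np.stack([x*d,y*d,d],-1)@E[:3,:3].T+E[:3,3]
    P[d==0]=np.nan
    return im,P
def save(im,f): cv2.imwrite("pics/"+f,im[...,::-1])
E
python3 - <<'E'
from h import *
a,P=pts("top"); b,Q=pts("side")
np.savez("s0.npz",a=a,P=P,b=b,Q=Q)
save(a,"top0.png");save(b,"side0.png")
for n in("top","side"):
  print(np.round(camera_model(n)["extrinsics"],3))
print(sense())
E
```

```text
[[-0.02  -0.989  0.148  0.346]
 [-1.     0.021  0.007  0.002]
 [-0.01  -0.148 -0.989  1.3  ]
 [ 0.     0.     0.     1.   ]]
[[-9.870e-01 -1.010e-01  1.250e-01  3.700e-01]
 [-1.610e-01  6.140e-01 -7.730e-01  1.012e+00]
 [ 1.000e-03 -7.830e-01 -6.220e-01  9.200e-01]
 [ 0.000e+00  0.000e+00  0.000e+00  1.000e+00]]
{'clock': 0.1, 'joint_pos': array([-1.35639033e+00,  1.31087082e-01,  1.48914866e+00, -9.14241231e-06,
        1.52299458e+00, -8.54196012e-02]), 'qd': array([-0.00020764, -0.00012684, -0.00141328, -0.00069599,  0.00082206,
       -0.00177783]), 'effort': array([ 4.42549454e-04, -5.61340964e+01, -4.93097234e+01,  7.69537711e-02,
        2.91451329e-02, -6.12144345e-05]), 'tool_pos': array([ 0.17711768, -0.57276488,  0.23470339]), 'tool_rot': array([[ 9.55387907e-01,  2.95353720e-01, -3.57363766e-04],
       [ 2.95353907e-01, -9.55386579e-01,  1.59822305e-03],
       [ 1.30620578e-04, -1.63247176e-03, -9.99998659e-01]]), 'contact_force': array([-0.37083892, -0.45564708, -0.55120357]), 'ft_torque': array([-0.06318193, -0.0296991 , -0.01565603]), 'finger_force': 0.0, 'grip_width': 0.09294423369394691}
```

View pics/top0.png

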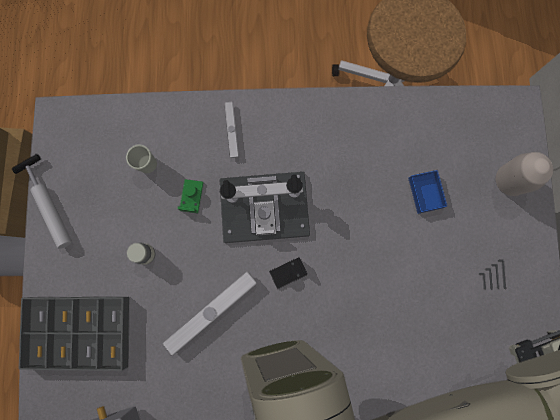

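View pics/side0.png

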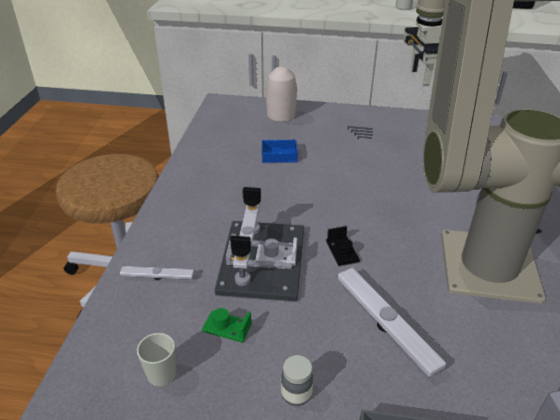

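The top view shows the clamp at about (265,207), the left knob at (228,188), the right knob at (295,185) and the silver adapter at (264,214).
- **Adapter candidates:** silver (264,214), green (191,196) and black (288,272). The silver one is meant, since it sits in the channel.
- **Crossbar candidates:** small (232,130), large (210,313) and middle-sized (262,188). The middle-sized one, on the screws, is meant.

I'll confirm this in a crop and measure.

Run:
```python
from h import *
s=np.load("s0.npz");a,P,b,Q=s["a"],s["P"],s["b"],s["Q"]
c=cv2.resize(a[160:250,205:325],None,fx=6,fy=6,interpolation=cv2.INTER_CUBIC);save(c,"crop0.png")
def report(P,n):
  X,Y,Z=P[...,0],P[...,1],P[...,2]
  reg=(X>.3)&(X<.75)&(Y>-.2)&(Y<.25)
  # knob tops
  m=(reg&(Z>.142)&(Z<.165)).astype(np.uint8)
  k,l,st,ce=cv2.connectedComponentsWithStats(m)
  for i in range(1,k):
    if st[i,4]>8:
      p=P[l==i]; r=cv2.minAreaRect((p[:,:2]*1000).astype(np.float32)); print(n,"knob",st[i],p.mean(0).round(4),np.round(r[0],1),np.round(r[1],1),round(r[2],1))
  m=(reg&(Z>.012)&(Z<.03)).astype(np.uint8)
  k,l,st,ce=cv2.connectedComponentsWithStats(m)
  i=1+np.argmax(st[1:,4]); p=P[l==i]; r=cv2.minAreaRect((p[:,:2]*1000).astype(np.float32)); print(n,"bed",p.mean(0).round(4),np.median(p[:,2]),np.round(r[0],1),np.round(r[1],1),round(r[2],1))
report(P,"top");report(Q,"side")
np.set_printoptions(linewidth=250)
print((P[170:245:3,245:285:3,2]*1000).round())
print((P[170:245:3,264,:2]*1000).round().tolist())
```

```text
top knob [291 175   7  17  91] [ 0.5892 -0.0139  0.1516] [589.6 -13.9] [42.5 13.8] 3.4
top knob [223 180   7  17  93] [0.5803 0.1654 0.1516] [580.4 165.8] [44.3 14.1] 3.9
top bed [0.5333 0.071  0.0205] 0.019815459696564286 [550.9  73.9] [191.3 250.2] 3.5
side knob [242 187  19   8 109] [ 0.5939 -0.0095  0.1489] [594.7 -11. ] [43.9 19.4] 3.4
side knob [230 236  21   8 144] [0.5828 0.1702 0.1494] [582.8 168.5] [43.5 17. ] 7.4
side bed [0.5409 0.1011 0.0201] 0.019245665717607774 [554.3  74.2] [190.5 259.3] 3.5
[[  2.  -4.   1.  -0.   1.  -3.   1.   3.   3.  -7.   2.  -2.   1.   1.]
 [  1.  -3.  -2.   0.   3.  -5.  -2.   3.  -4.  -2.  -2.   6.  18.  20.]
 [ 17.  22.  18.  25.  21.  22.  19.  21.  16.  43.  48.  20.  25.  19.]
 [ 20.  43.  48.  44.  49.  47.  44.  47.  47.  45.  46.  21.  19.  19.]
 [ 17.  44.  37.  37.  36.  30.  28.  24.  21.  28.  27.  15.  21.  97.]
 [ 17.  96.  93.  93.  95.  95.  96.  94.  91.  92.  93.  97.  91.  93.]
 [ 96.  91.  91.  93.  96. 102.  98.  93.  96.  96.  93.  96. 100.  95.]
 [ 94.  92.  95.  91.  95.  98.  93.  99.  96.  98.  94.  96.  93.  94.]
 [ 
[... 914 characters left out ...]
  63.  62.  28.  34.  15.  20.]
 [ 25.  19.  21.  19.  60.  62.  62.  57.  50.  41.  29.  19.  14.  23.]
 [ 18.  22.  21.  23.  16.  18.  19.  24.  21.  23.  23.  16.  15.  20.]
 [ 18.  21.  17.  21.  20.  15.  15.  17.   9.   2.  -3.  -2.  -3.  -0.]
 [  3.  -1.  -2.   0.   1.  -0.  -2.  -1.  -0.  -1.   4.  -2.  -7.   8.]]
[[663.0, 73.0], [653.0, 73.0], [641.0, 72.0], [625.0, 70.0], [621.0, 72.0], [598.0, 68.0], [589.0, 68.0], [580.0, 68.0], [572.0, 68.0], [578.0, 73.0], [568.0, 73.0], [557.0, 72.0], [545.0, 71.0], [537.0, 71.0], [528.0, 71.0], [519.0, 71.0], [511.0, 71.0], [506.0, 73.0], [497.0, 73.0], [489.0, 73.0], [481.0, 74.0], [469.0, 72.0], [464.0, 74.0], [456.0, 75.0], [449.0, 76.0]]
```

View pics/crop0.png

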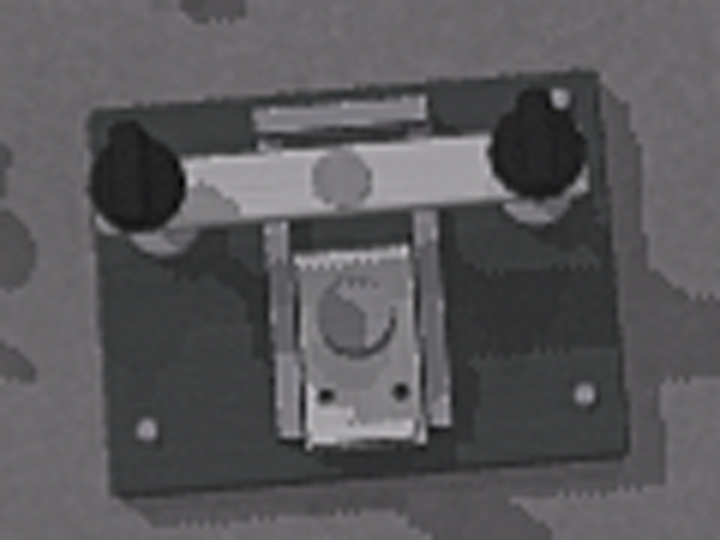

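The crop confirms the silver adapter in the channel and the middle-sized bar on the screws, with both grips at about 0. The clamp origin is about (0.5853, 0.076) with yaw 3.3°. The knobs are 180 mm apart, the bed is 191x250 and the knob tops are at z 0.152, all as described. The boss is at about x 0.528, so the push is about 57 mm.

```bash
cat > plan.py <<'E'
import sys,json
from h import *
from scipy.spatial.transform import Rotation as R
O=np.array([585.3,76.0]);TH=3.3
c,s_=np.cos(np.radians(TH)),np.sin(np.radians(TH))
def W(cx,cy): return O+np.array([c*cx-s_*cy,s_*cx+c*cy])
def Rd(yaw):
    y=np.radians(yaw);x=np.array([np.cos(y),np.sin(y),0]);z=np.array([0,0,-1.]);return np.column_stack([x,np.cross(z,x),z])
def plan(wps,nd=1):
    """wps: (clamp x, clamp y, z mm, tool yaw deg in clamp, fingers, rows)"""
    s=sense();p0=s["tool_pos"]*1000;R0=s["tool_rot"]
    yaw0=np.degrees(np.arctan2(R0[1,0],R0[0,0]));p=p0;yw=yaw0;out=[]
    for cx,cy,z,y,f,n in wps:
        q=np.array([*W(cx,cy),z]);yt=y+TH
        if yw==yaw0: yw+=360*np.round((yt-yw)/360)
        for i in range(1,n+1):
            a=i/n;pp=p+(q-p)*a;yy=yw+(yt-yw)*a
            rv=R.from_matrix(R0.T@Rd(yy)).as_rotvec(degrees=True)
            out.append([*np.round(rv,1).tolist(),*np.round(R0.T@(pp-p0),nd).tolist(),f])
        p,yw=q,yt
    for o in out: print(json.dumps(o),end=",")
    print()
def st():
    s=sense();d=s["tool_pos"][:2]*1000-O;R0=s["tool_rot"]
    print("t",round(s["clock"],2),"clampxy",np.round([c*d[0]+s_*d[1],-s_*d[0]+c*d[1]],2),"z",round(s["tool_pos"][2]*1000,2),"yaw",round(np.degrees(np.arctan2(R0[1,0],R0[0,0]))-TH,2),"F",s["contact_force"].round(2),"M",s["ft_torque"].round(3),"w",round(s["grip_width"]*1000,1),"q6",round(s["joint_pos"][5],2))
E
python3 - <<'E'
from plan import *
st(); plan([(-146,0,225,180,0,20)])
E
```

```text
t 0.1 clampxy [-444.85 -624.19] z 234.7 yaw 13.88 F [-0.37 -0.46 -0.55] M [-0.063 -0.03  -0.016] w 92.9 q6 -0.09
[-0.1, -0.0, -8.3, 22.0, -26.7, 0.5, 0],[-0.1, -0.0, -16.6, 44.0, -53.4, 1.1, 0],[-0.1, -0.0, -24.9, 66.0, -80.1, 1.6, 0],[-0.1, -0.0, -33.2, 88.0, -106.9, 2.1, 0],[-0.1, -0.0, -41.5, 110.0, -133.6, 2.7, 0],[-0.1, -0.0, -49.8, 132.0, -160.3, 3.2, 0],[-0.1, -0.1, -58.1, 153.9, -187.0, 3.7, 0],[-0.1, -0.1, -66.4, 175.9, -213.7, 4.3, 0],[-0.1, -0.1, -74.8, 197.9, -240.4, 4.8, 0],[-0.1, -0.1, -83.1, 219.9, -267.1, 5.3, 0],[-0.1, -0.1, -91.4, 241.9, -293.8, 5.8, 0],[-0.1, -0.1, -99.7, 263.9, -320.6, 6.4, 0],[-0.1, -0.1, -108.0, 285.9, -347.3, 6.9, 0],[-0.1, -0.1, -116.3, 307.9, -374.0, 7.4, 0],[-0.0, -0.1, -124.6, 329.9, -400.7, 8.0, 0],[-0.0, -0.1, -132.9, 351.9, -427.4, 8.5, 0],[-0.0, -0.1, -141.2, 373.9, -454.1, 9.0, 0],[-0.0, -0.1, -149.5, 395.9, -480.8, 9.6, 0],[-0.0, -0.1, -157.8, 417.9, -507.6, 10.1, 0],[-0.0, -0.1, -166.1, 439.8, -534.3, 10.6, 0],
```

Emit:
send_rows([
  [0,0,-8.3,22,-26.7,0.5,0],
  [0,0,-16.6,44,-53.4,1,0],
  [0,0,-24.9,66,-80.1,1.6,0],
  [0,0,-33.2,88,-106.9,2,0],
  [0,0,-41.5,110,-133.6,2.7,0],
  [0,0,-49.8,132,-160.3,3.2,0],
  [0,0,-58.1,154,-187,3.7,0],
  [0,0,-66.4,176,-213.7,4.3,0],
  [0,0,-74.8,198,-240.4,4.8,0],
  [0,0,-83.1,220,-267.1,5.3,0],
  [0,0,-91.4,242,-293.8,5.8,0],
  [0,0,-99.7,264,-320.6,6.4,0],
])

```text
clock: 1.3
tool_pos: [0.3349, -0.1876, 0.229]
tool_rot: [[-0.457, 0.889, -0.0], [0.889, 0.457, 0.0], [0.0, -0.0, -1.0]]
contact_force: [0.4, 0.4, -0.7]
grip_width: 0.0025
finger_force: 0.0
```

Run:
```python
from plan import *
st(); plan([(-146,0,225,180,0,9),(-146,0,120,180,0,3)])
```

```text
t 1.3 clampxy [-265.2  -248.71] z 228.95 yaw 113.9 F [ 0.45  0.42 -0.72] M [-0.025 -0.171  0.005] w 2.5 q6 -1.12
[-0.0, -0.0, -7.3, 19.9, 23.3, 0.4, 0],[-0.0, -0.0, -14.7, 39.8, 46.6, 0.9, 0],[-0.0, -0.0, -22.0, 59.7, 69.9, 1.3, 0],[0.0, -0.0, -29.4, 79.6, 93.2, 1.8, 0],[0.0, -0.0, -36.7, 99.5, 116.5, 2.2, 0],[0.0, -0.0, -44.1, 119.4, 139.8, 2.7, 0],[0.0, -0.0, -51.4, 139.3, 163.1, 3.1, 0],[0.0, -0.0, -58.8, 159.2, 186.4, 3.5, 0],[0.0, -0.0, -66.1, 179.1, 209.7, 4.0, 0],[0.0, -0.0, -66.1, 179.1, 209.7, 39.0, 0],[0.0, -0.0, -66.1, 179.1, 209.7, 74.0, 0],[0.0, -0.0, -66.1, 179.1, 209.7, 109.0, 0],
```

Emit:
send_rows([
  [0,0,-7.3,19.9,23.3,0.4,0],
  [0,0,-14.7,39.8,46.6,0.9,0],
  [0,0,-22,59.7,69.9,1.3,0],
  [0,0,-29.4,79.6,93.2,1.8,0],
  [0,0,-36.7,99.5,116.5,2.2,0],
  [0,0,-44.1,119.4,139.8,2.7,0],
  [0,0,-51.4,139.3,163.1,3.1,0],
  [0,0,-58.8,159.2,186.4,3.5,0],
  [0,0,-66.1,179.1,209.7,4,0],
  [0,0,-66.1,179.1,209.7,39,0],
  [0,0,-66.1,179.1,209.7,74,0],
  [0,0,-66.1,179.1,209.7,109,0],
])

```text
clock: 2.5
tool_pos: [0.4407, 0.066, 0.1189]
tool_rot: [[-0.999, -0.053, 0.0], [-0.053, 0.999, -0.0], [-0.0, -0.0, -1.0]]
contact_force: [-0.1, 0.4, -0.2]
grip_width: 0.0006
finger_force: 0.0
```

Run:
```python
from plan import *
st(); a,P=pts("top"); save(cv2.resize(a[160:270,195:335],None,fx=5,fy=5,interpolation=cv2.INTER_CUBIC),"t1.png")
plan([(-146,0,62,180,0,3),(-130,0,62,180,0,1),(-75,0,62,180,0,6)])
```

```text
t 2.5 clampxy [-144.97   -1.67] z 118.89 yaw -180.27 F [-0.14  0.43 -0.18] M [ 0.015 -0.121  0.036] w 0.6 q6 -1.59
[0.0, -0.5, -0.1, -1.1, 0.6, 16.8, 0],[0.0, -0.5, -0.2, -2.3, 1.2, 33.6, 0],[0.0, -0.5, -0.3, -3.4, 1.8, 50.5, 0],[0.0, -0.5, -0.3, -19.4, 1.8, 50.3, 0],[0.0, -0.5, -0.3, -28.6, 1.9, 50.2, 0],[0.0, -0.5, -0.3, -37.7, 1.9, 50.2, 0],[0.0, -0.5, -0.3, -46.9, 2.0, 50.1, 0],[0.0, -0.5, -0.3, -56.1, 2.0, 50.0, 0],[0.0, -0.5, -0.3, -65.2, 2.1, 49.9, 0],[0.0, -0.5, -0.3, -74.4, 2.1, 49.8, 0],
```

View pics/t1.png

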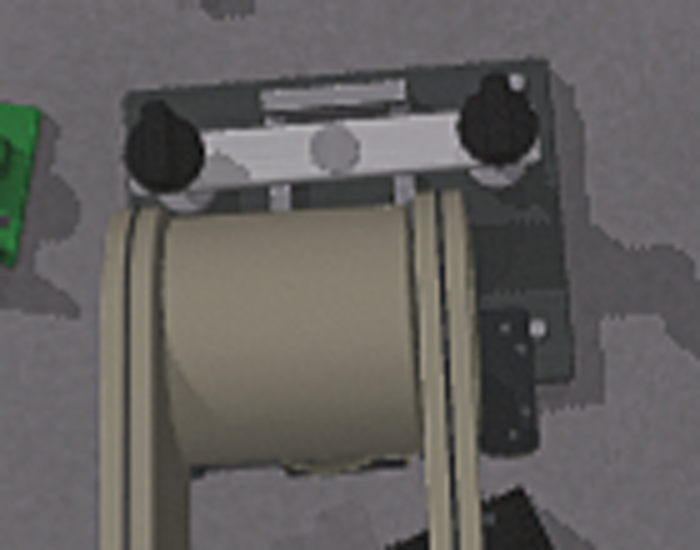

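The arm hides the adapter from above. The body's length lies along y as wanted and the knobs stay clear. I'll lower and push.

Emit:
send_rows([
  [0,-0.5,0,-1,0.6,17,0],
  [0,-0.5,-0.2,-2,1.2,34,0],
  [0,-0.5,-0.3,-3,1.8,50.5,0],
  [0,-0.5,-0.3,-12,1.8,50.3,0],
  [0,-0.5,-0.3,-20,1.8,50.3,0],
  [0,-0.5,-0.3,-29,1.9,50.2,0],
  [0,-0.5,-0.3,-38,1.9,50.2,0],
  [0,-0.5,-0.3,-47,2,50.1,0],
  [0,-0.5,-0.3,-56,2,50,0],
  [0,-0.5,-0.3,-63,2,50,0],
  [0,-0.5,-0.3,-69,2,50,0],
  [0,-0.5,-0.3,-72,2,50,0],
])

```text
clock: 3.75
tool_pos: [0.5133, 0.0713, 0.0706]
tool_rot: [[-0.998, -0.057, 0.009], [-0.057, 0.998, 0.0], [-0.009, -0.0, -1.0]]
contact_force: [-4.3, -0.3, 3.9]
grip_width: 0.0004
finger_force: 2.8
```

Run:
```python
from plan import *
st(); b,Q=pts("side"); save(cv2.resize(b[180:300,210:320],None,fx=5,fy=5,interpolation=cv2.INTER_CUBIC),"s1.png")
```

```text
t 3.75 clampxy [-72.12  -0.52] z 70.57 yaw -180.02 F [-4.33 -0.3   3.9 ] M [ 0.028  0.799 -0.012] w 0.4 q6 -1.59
```

View pics/s1.png

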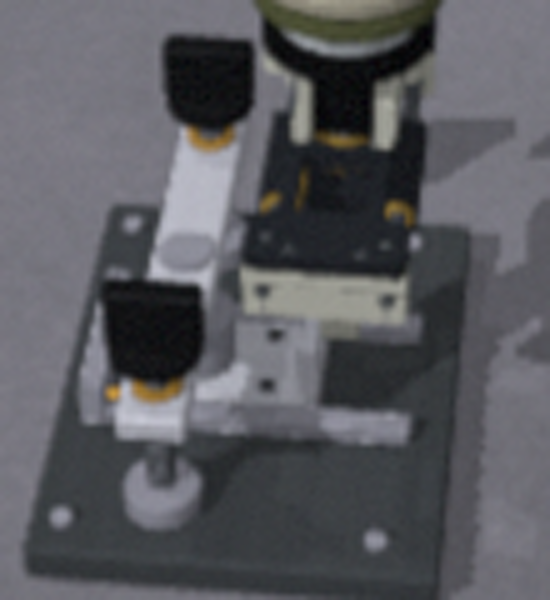

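The side view shows the closed fingers behind the lip, the boss going under the bar and the body clear of the knobs. I'll finish the push slowly, by force.

Emit:
send_rows([
  [0,0.3,0,0,0,2,0],
  [0,0.5,0,-1,0,4,0],
  [0,0.5,0,-2,0,5,0],
  [0,0.5,0,-3,0,5,0],
  [0,0.5,0,-3,0,5,0],
])

```text
clock: 4.3
tool_pos: [0.5153, 0.0715, 0.0647]
tool_rot: [[-0.998, -0.057, -0.001], [-0.057, 0.998, -0.0], [0.001, 0.0, -1.0]]
contact_force: [-1.9, -0.2, -1.4]
grip_width: 0.0007
finger_force: 1.0
```

```bash
python3 -c "
from plan import *
st()"
```

```text
t 4.3 clampxy [-70.12  -0.47] z 64.74 yaw -180.02 F [-1.9  -0.21 -1.42] M [0.008 0.233 0.034] w 0.7 q6 -1.59
```

Emit:
send_rows([
  [0,0,0,-1,0,0,0],
  [0,0,0,-2,0,0,0],
  [0,0,0,-2.5,0,0,0],
  [0,0,0,-3,0,0,0],
  [0,0,0,-3,0,0,0],
])

```text
clock: 4.8
tool_pos: [0.5182, 0.0716, 0.0651]
tool_rot: [[-0.998, -0.057, -0.001], [-0.057, 0.998, -0.0], [0.001, -0.0, -1.0]]
contact_force: [-5.2, -1.6, 0.1]
grip_width: 0.0008
finger_force: 2.6
```

```bash
python3 -c "
from plan import *
st()"
```

```text
t 4.8 clampxy [-67.25  -0.53] z 65.12 yaw -180.02 F [-5.21 -1.64  0.07] M [-0.047  0.765 -0.064] w 0.8 q6 -1.59
```

Emit:
send_rows([
  [0,0,0,-0.7,0,0,0],
  [0,0,0,-1.4,0,0,0],
  [0,0,0,-1.4,0,0,0],
  [0,0,0,-1.4,0,0,0],
])

```text
clock: 5.2
tool_pos: [0.5183, 0.0716, 0.0651]
tool_rot: [[-0.998, -0.057, -0.004], [-0.057, 0.998, -0.0], [0.004, -0.0, -1.0]]
contact_force: [-12.8, -1.5, 7.6]
grip_width: 0.0003
finger_force: 6.4
```

```bash
python3 -c "
from plan import *
st()"
```

```text
t 5.2 clampxy [-67.18  -0.52] z 65.08 yaw -180.01 F [-12.78  -1.45   7.55] M [-0.141  2.006 -0.048] w 0.3 q6 -1.59
```

Position stopped at −67.2 (home predicted −67.5) while the force rose from 5 to 13 N, so the adapter is home. I'll back off and go over the left knob.

Emit:
send_rows([
  [0,0,0,12,0,0,0],
  [0,0,0,12,0,-40,0],
  [0,0,0,12,0,-80,0],
  [0,0,0,12,0,-122,40],
  [0,0,0,-14,30,-122,40],
  [0,0,0,-40,60,-122,40],
  [0,0,0,-66.5,90,-122,40],
  [0,0,0,-66.5,90,-122,40],
  [0,0,0,-66.5,90,-122,40],
  [0,0,0,-66.5,90,-122,40],
])

```text
clock: 6.2
tool_pos: [0.5813, 0.1649, 0.1875]
tool_rot: [[-0.998, -0.057, 0.001], [-0.057, 0.998, -0.0], [-0.001, -0.0, -1.0]]
contact_force: [0.7, 0.1, 1.0]
grip_width: 0.0397
finger_force: 0.0
```

Run:
```python
from plan import *
st(); plan([(0,90,143,180,40,2)])
b,Q=pts("side"); save(cv2.resize(b[180:300,210:320],None,fx=5,fy=5,interpolation=cv2.INTER_CUBIC),"s2.png")
```

```text
t 6.2 clampxy [ 1.1  88.96] z 187.51 yaw -180.03 F [0.7  0.11 0.96] M [ 0.008 -0.07  -0.018] w 39.7 q6 -1.44
[-0.0, 0.0, -0.0, 0.6, 0.5, 22.3, 40],[-0.0, 0.0, -0.0, 1.1, 1.1, 44.5, 40],
```

View pics/s2.png

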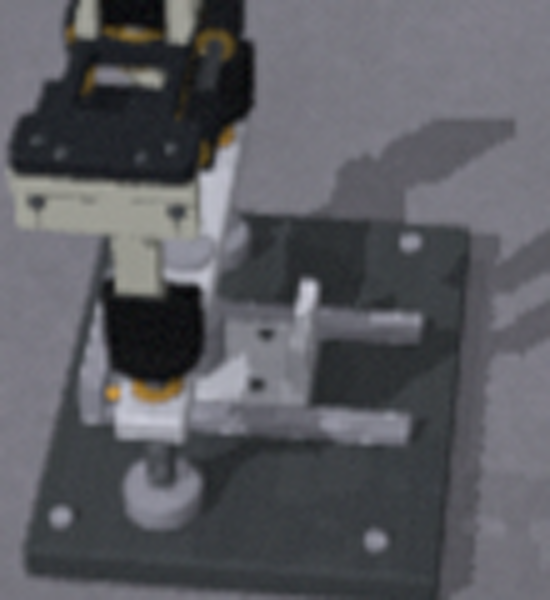

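The gripper stands over the left knob with one finger on each side of the grip bar, and the adapter's lip is near the bar. I'll grip and turn by 45°.

Emit:
send_rows([
  [0,0,0,0.6,0.5,22,40],
  [0,0,0,1,1,44.5,30],
  [0,0,0,1,1,44.5,0],
  [0,0,0,1,1,44.5,0],
  [0,0,0,1,1,44.5,0],
  [0,0,7.5,1,1,44.5,0],
  [0,0,15,1,1,44.5,0],
  [0,0,22.5,1,1,44.5,0],
  [0,0,30,1,1,44.5,0],
  [0,0,37.5,1,1,44.5,0],
  [0,0,45,1,1,44.5,0],
  [0,0,45,1,1,44.5,0],
], grip_force=60)

```text
clock: 7.45
tool_pos: [0.5807, 0.1662, 0.1436]
tool_rot: [[-0.745, 0.667, 0.001], [0.667, 0.745, 0.0], [-0.001, 0.001, -1.0]]
contact_force: [-0.0, -0.6, 0.2]
grip_width: 0.0135
finger_force: 60.1
```

Run:
```python
from plan import *
st()
s=sense();print(s["finger_force"])
b,Q=pts("side"); d=Q[...,:2]*1000-O; cx=c*d[...,0]+s_*d[...,1]; cy=-s_*d[...,0]+c*d[...,1]; Z=Q[...,2]*1000
m=(abs(cy)<24)&(Z>50)&(Z<68)&(cx<-35)&(cx>-140)
print("lip",m.sum(),np.percentile(cx[m],[2,10,50,90,98]),np.percentile(Z[m],95))
st()
```

```text
t 7.45 clampxy [ 0.62 90.27] z 143.61 yaw 134.83 F [-0.01 -0.65  0.23] M [-0.001 -0.429 -0.355] w 13.5 q6 -0.65
60.06519913673401
lip 49 [-56.36242036 -56.06068917 -52.68148981 -49.36623512 -48.52055371] 63.51278648721683
t 7.5 clampxy [ 0.63 90.32] z 143.65 yaw 135.1 F [ 1.48 -0.99  2.02] M [ 0.002 -0.323 -0.333] w 13.9 q6 -0.65
```

Corrected for the side camera's bias of about +3.5 mm (seen on the knobs), the lip lies at −60 to −52: home. The knob turned; free torque reads about −0.34. Now the right knob.

```bash
cat >> plan.py <<'E'
def switch(cy,yaw,n,hold=2):
    s=sense();d=s["tool_pos"][:2]*1000-O;x=c*d[0]+s_*d[1];y=-s_*d[0]+c*d[1];y0=np.degrees(np.arctan2(s["tool_rot"][1,0],s["tool_rot"][0,0]))-TH;z=s["tool_pos"][2]*1000
    st();y0%=360
    plan([(x,y,z,y0,40,1),(x,y,z,y0,40,1),(x,y,188,y0,40,1),(0,cy,188,yaw,40,n),(0,cy,188,yaw,40,hold)])
E
python3 -c "
from plan import *
switch(-90,180,6)"
```

```text
t 7.5 clampxy [ 0.63 90.32] z 143.65 yaw 135.1 F [ 1.48 -0.99  2.02] M [ 0.002 -0.323 -0.333] w 13.9 q6 -0.65
[0.1, 0.1, 0.0, 0.0, 0.0, 0.0, 40],[0.1, 0.1, 0.0, 0.0, 0.0, 0.0, 40],[0.1, 0.1, 0.0, -0.0, 0.0, -44.4, 40],[0.1, 0.1, -7.5, -21.2, -21.3, -44.4, 40],[0.1, 0.1, -15.0, -42.3, -42.7, -44.4, 40],[0.1, 0.1, -22.4, -63.5, -64.0, -44.4, 40],[0.0, 0.1, -29.9, -84.6, -85.4, -44.4, 40],[0.0, 0.1, -37.4, -105.7, -106.8, -44.4, 40],[0.0, 0.1, -44.9, -126.9, -128.1, -44.4, 40],[0.0, 0.1, -44.9, -126.9, -128.1, -44.4, 40],[0.0, 0.1, -44.9, -126.9, -128.1, -44.4, 40],
```

Emit:
send_rows([
  [0,0,0,0,0,0,40],
  [0,0,0,0,0,0,40],
  [0,0,0,0,0,-44.5,40],
  [0,0,-7.5,-21.2,-21.3,-44.5,40],
  [0,0,-15,-42.3,-42.7,-44.5,40],
  [0,0,-22.5,-63.5,-64,-44.5,40],
  [0,0,-30,-84.6,-85.4,-44.5,40],
  [0,0,-37.5,-105.7,-106.8,-44.5,40],
  [0,0,-45,-127,-128,-44.5,40],
  [0,0,-45,-127,-128,-44.5,40],
  [0,0,-45,-127,-128,-44.5,40],
])

```text
clock: 8.6
tool_pos: [0.5897, -0.0142, 0.1872]
tool_rot: [[-0.998, -0.055, -0.0], [-0.055, 0.998, 0.0], [0.0, 0.0, -1.0]]
contact_force: [0.1, 0.1, -0.8]
grip_width: 0.0398
finger_force: 0.0
```

```bash
python3 -c "
from plan import *
st();plan([(0,-90,143.5,180,40,2)])"
```

```text
t 8.6 clampxy [ -0.78 -90.27] z 187.16 yaw -180.15 F [ 0.08  0.12 -0.75] M [ 0.059 -0.183 -0.021] w 39.8 q6 -1.74
[0.0, -0.0, -0.1, -0.4, 0.1, 21.8, 40],[0.0, -0.0, -0.1, -0.8, 0.3, 43.7, 40],
```

Emit:
send_rows([
  [0,0,0,-0.4,0,22,40],
  [0,0,0,-0.8,0,43.7,30],
  [0,0,0,-0.8,0,43.7,0],
  [0,0,0,-0.8,0,43.7,0],
  [0,0,0,-0.8,0,43.7,0],
  [0,0,7.5,-0.8,0,43.7,0],
  [0,0,15,-0.8,0,43.7,0],
  [0,0,22.5,-0.8,0,43.7,0],
  [0,0,30,-0.8,0,43.7,0],
  [0,0,37.5,-0.8,0,43.7,0],
  [0,0,45,-0.8,0,43.7,0],
])

```text
clock: 9.7
tool_pos: [0.5911, -0.0131, 0.1437]
tool_rot: [[-0.743, 0.669, 0.001], [0.669, 0.743, 0.0], [-0.001, 0.001, -1.0]]
contact_force: [4.9, 0.1, -5.4]
grip_width: 0.0137
finger_force: 60.0
```

```bash
python3 -c "
from plan import *
st()"
```

```text
t 9.7 clampxy [  0.64 -89.31] z 143.74 yaw 134.69 F [ 4.86  0.07 -5.43] M [ 0.077 -0.934  0.312] w 13.7 q6 -0.95
```

Emit:
send_rows([
  [0,0,7.5,0,0,0,0],
  [0,0,15,0,0,0,0],
  [0,0,22.5,0,0,0,0],
  [0,0,30,0,0,0,0],
  [0,0,35,0,0,0,0],
  [0,0,40,0,0,0,0],
  [0,0,45,0,0,0,0],
  [0,0,45,0,0,0,0],
])

```text
clock: 10.5
tool_pos: [0.5924, -0.0125, 0.1438]
tool_rot: [[-0.055, 0.998, 0.004], [0.999, 0.055, 0.001], [0.001, 0.004, -1.0]]
contact_force: [11.9, 2.6, -11.0]
grip_width: 0.0132
finger_force: 60.0
```

```bash
python3 -c "
from plan import *
switch(90,135,6)"
```

```text
t 10.5 clampxy [  2.03 -88.74] z 143.76 yaw 89.83 F [ 11.88   2.55 -10.95] M [ 0.364 -2.138  0.003] w 13.2 q6 -0.16
[0.2, -0.0, -0.0, 0.0, 0.0, 0.0, 40],[0.2, -0.0, -0.0, 0.0, 0.0, 0.0, 40],[0.2, -0.0, -0.0, 0.0, 0.2, -44.2, 40],[0.2, -0.0, -7.5, 29.8, -0.2, -44.2, 40],[0.2, -0.0, -15.1, 59.6, -0.7, -44.2, 40],[0.2, 0.0, -22.6, 89.4, -1.1, -44.2, 40],[0.2, 0.0, -30.1, 119.2, -1.5, -44.2, 40],[0.2, 0.0, -37.6, 149.0, -2.0, -44.1, 40],[0.2, 0.1, -45.2, 178.8, -2.4, -44.1, 40],[0.2, 0.1, -45.2, 178.8, -2.4, -44.1, 40],[0.2, 0.1, -45.2, 178.8, -2.4, -44.1, 40],
```

```bash
sed -i 's/def switch(cy,yaw,n,hold=2):/def switch(cy,yaw,n,hold=2):\n    cx=2.0 if cy<0 else 1.0; cy=-89.0 if cy<0 else 90.5/; s/(0,cy,188/(cx,cy,188/g' plan.py; python3 -c "
from plan import *
switch(90,135,6)"
```

```text
t 10.5 clampxy [  2.03 -88.74] z 143.76 yaw 89.83 F [ 11.88   2.55 -10.95] M [ 0.364 -2.138  0.003] w 13.2 q6 -0.16
[0.2, -0.0, -0.0, 0.0, 0.0, 0.0, 40],[0.2, -0.0, -0.0, 0.0, 0.0, 0.0, 40],[0.2, -0.0, -0.0, 0.0, 0.2, -44.2, 40],[0.2, -0.0, -7.5, 29.9, -0.1, -44.2, 40],[0.2, -0.0, -15.1, 59.8, -0.3, -44.2, 40],[0.2, 0.0, -22.6, 89.7, -0.6, -44.2, 40],[0.2, 0.0, -30.1, 119.5, -0.9, -44.1, 40],[0.2, 0.0, -37.6, 149.4, -1.1, -44.1, 40],[0.2, 0.1, -45.2, 179.3, -1.4, -44.1, 40],[0.2, 0.1, -45.2, 179.3, -1.4, -44.1, 40],[0.2, 0.1, -45.2, 179.3, -1.4, -44.1, 40],
```

Emit:
send_rows([
  [0,0,0,0,2,0,40],
  [0,0,0,0,2,0,40],
  [0,0,0,0,2,-44.2,40],
  [0,0,-7.5,30,1.8,-44.2,40],
  [0,0,-15,60,1.6,-44.2,40],
  [0,0,-22.5,90,1.4,-44.2,40],
  [0,0,-30,120,1,-44.2,40],
  [0,0,-37.5,150,0.8,-44.2,40],
  [0,0,-45,180,0.6,-44.2,40],
  [0,0,-45,180,0.6,-44.2,40],
  [0,0,-45,180,0.6,-44.2,40],
])

```text
clock: 11.6
tool_pos: [0.5808, 0.1665, 0.188]
tool_rot: [[-0.746, 0.666, 0.0], [0.666, 0.746, -0.0], [-0.0, -0.0, -1.0]]
contact_force: [0.3, -0.5, 0.5]
grip_width: 0.04
finger_force: 0.0
```

```bash
python3 -c "
from plan import *
st();plan([(1,90.5,143.5,135,40,2)])"
```

```text
t 11.6 clampxy [ 0.68 90.65] z 188.05 yaw 134.96 F [ 0.34 -0.48  0.54] M [ 0.003 -0.133  0.029] w 40.0 q6 -0.65
[-0.0, 0.0, -0.0, -0.2, 0.1, 22.3, 40],[-0.0, 0.0, -0.0, -0.3, 0.1, 44.6, 40],
```

Grip the left knob and turn from 45° towards 90°. I'll stop at 67.5° first, still free, to read the torque while it is moving.

Emit:
send_rows([
  [0,0,0,0,0,22,40],
  [0,0,0,-0.3,0,44.5,30],
  [0,0,0,-0.3,0,44.5,0],
  [0,0,0,-0.3,0,44.5,0],
  [0,0,0,-0.3,0,44.5,0],
  [0,0,5,-0.3,0,44.5,0],
  [0,0,10,-0.3,0,44.5,0],
  [0,0,15,-0.3,0,44.5,0],
  [0,0,20,-0.3,0,44.5,0],
])

```text
clock: 12.5
tool_pos: [0.5817, 0.1653, 0.1438]
tool_rot: [[-0.47, 0.883, 0.001], [0.883, 0.47, -0.0], [-0.001, 0.001, -1.0]]
contact_force: [1.9, -0.4, -1.8]
grip_width: 0.0138
finger_force: 60.1
```

```bash
python3 -c "
from plan import *
st()"
```

```text
t 12.5 clampxy [ 1.51 89.4 ] z 143.78 yaw 114.73 F [ 1.95 -0.4  -1.81] M [-0.186 -0.404  0.256] w 13.8 q6 -0.3
```

Emit:
send_rows([
  [0,0,5,0,0,0,0],
  [0,0,10,0,0,0,0],
  [0,0,15,0,0,0,0],
])

```text
clock: 12.8
tool_pos: [0.5818, 0.1654, 0.1438]
tool_rot: [[-0.225, 0.974, 0.001], [0.974, 0.225, -0.0], [-0.001, 0.001, -1.0]]
contact_force: [1.6, -0.6, -1.6]
grip_width: 0.014
finger_force: 60.1
```

```bash
python3 -c "
from plan import *
st()"
```

```text
t 12.8 clampxy [ 1.61 89.42] z 143.83 yaw 99.73 F [ 1.61 -0.58 -1.64] M [-0.115 -0.478  0.266] w 14.0 q6 -0.03
```

Emit:
send_rows([
  [0,0,5,0,0,0,0],
  [0,0,10,0,0,0,0],
])

```text
clock: 13.0
tool_pos: [0.5818, 0.1654, 0.1438]
tool_rot: [[-0.053, 0.999, 0.001], [0.999, 0.053, -0.0], [-0.0, 0.001, -1.0]]
contact_force: [3.9, -0.3, -2.5]
grip_width: 0.0137
finger_force: 60.1
```

```bash
python3 -c "
from plan import *
st()"
```

```text
t 13.0 clampxy [ 1.6  89.43] z 143.79 yaw 89.73 F [ 3.95 -0.3  -2.48] M [-0.104 -0.561  0.31 ] w 13.7 q6 0.14
```

Emit:
send_rows([
  [0,0,5,0,0,0,0],
  [0,0,10,0,0,0,0],
  [0,0,15,0,0,0,0],
])

```text
clock: 13.3
tool_pos: [0.5818, 0.1653, 0.1438]
tool_rot: [[0.207, 0.978, 0.001], [0.978, -0.207, -0.0], [-0.0, 0.001, -1.0]]
contact_force: [2.5, 0.4, -3.0]
grip_width: 0.0132
finger_force: 60.1
```

```bash
python3 -c "
from plan import *
st()"
```

```text
t 13.3 clampxy [ 1.68 89.39] z 143.8 yaw 74.73 F [ 2.5   0.35 -2.99] M [-0.14  -0.511  0.258] w 13.2 q6 0.4
```

Emit:
send_rows([
  [0,0,5,0,0,0,0],
  [0,0,10,0,0,0,0],
  [0,0,15,0,0,0,0],
])

```text
clock: 13.6
tool_pos: [0.5819, 0.1653, 0.1438]
tool_rot: [[0.454, 0.891, 0.001], [0.891, -0.454, -0.0], [0.0, 0.001, -1.0]]
contact_force: [3.0, -0.1, -2.9]
grip_width: 0.0139
finger_force: 60.1
```

```bash
python3 -c "
from plan import *
switch(-90,90,4)"
```

```text
t 13.6 clampxy [ 1.73 89.37] z 143.82 yaw 59.73 F [ 2.96 -0.14 -2.86] M [-0.084 -0.589  0.226] w 13.9 q6 0.66
[0.1, -0.0, -0.0, -0.0, 0.0, 0.0, 40],[0.1, -0.0, -0.0, -0.0, 0.0, 0.0, 40],[0.1, -0.0, -0.0, 0.0, 0.1, -44.2, 40],[0.1, -0.0, -7.6, -38.5, 22.6, -44.2, 40],[0.1, -0.0, -15.1, -76.9, 45.1, -44.1, 40],[0.1, -0.0, -22.7, -115.4, 67.7, -44.1, 40],[0.1, 0.0, -30.3, -153.9, 90.2, -44.1, 40],[0.1, 0.0, -30.3, -153.9, 90.2, -44.1, 40],[0.1, 0.0, -30.3, -153.9, 90.2, -44.1, 40],
```

Emit:
send_rows([
  [0,0,0,0,0,0,40],
  [0,0,0,0,0,0,40],
  [0,0,0,0,0,-44.2,40],
  [0,0,-7.6,-38.5,22.6,-44.2,40],
  [0,0,-15.1,-77,45,-44.2,40],
  [0,0,-22.7,-115.5,67.7,-44.2,40],
  [0,0,-30.3,-154,90,-44.2,40],
  [0,0,-30.3,-154,90,-44.2,40],
  [0,0,-30.3,-154,90,-44.2,40],
])

```text
clock: 14.5
tool_pos: [0.5923, -0.0131, 0.1877]
tool_rot: [[-0.06, 0.998, 0.0], [0.998, 0.06, 0.0], [0.0, 0.0, -1.0]]
contact_force: [-0.2, 0.8, -0.5]
grip_width: 0.0401
finger_force: 0.0
```

```bash
python3 -c "
from plan import *
st();plan([(2,-89.7,143.5,90,40,2)])"
```

```text
t 14.5 clampxy [  1.84 -89.34] z 187.7 yaw 90.12 F [-0.18  0.75 -0.49] M [-0.057 -0.078 -0.028] w 40.1 q6 -0.17
[0.0, -0.0, 0.1, -0.2, 0.1, 22.1, 40],[0.0, -0.0, 0.1, -0.4, 0.2, 44.2, 40],
```

Emit:
send_rows([
  [0,0,0,0,0,22,40],
  [0,0,0,-0.4,0,44.2,30],
  [0,0,0,-0.4,0,44.2,0],
  [0,0,0,-0.4,0,44.2,0],
  [0,0,0,-0.4,0,44.2,0],
  [0,0,5,-0.4,0,44.2,0],
  [0,0,10,-0.4,0,44.2,0],
  [0,0,15,-0.4,0,44.2,0],
])

```text
clock: 15.3
tool_pos: [0.5933, -0.0114, 0.1436]
tool_rot: [[0.201, 0.98, 0.002], [0.98, -0.201, 0.001], [0.001, 0.002, -1.0]]
contact_force: [6.7, 1.6, -5.4]
grip_width: 0.0135
finger_force: 60.1
```

```bash
python3 -c "
from plan import *
st()"
```

```text
t 15.3 clampxy [  2.92 -87.72] z 143.64 yaw 75.13 F [ 6.7   1.6  -5.42] M [ 0.363 -1.063  0.273] w 13.5 q6 0.1
```

Emit:
send_rows([
  [0,0,5,0,0,0,0],
  [0,0,10,0,0,0,0],
  [0,0,15,0,0,0,0],
])

```text
clock: 15.6
tool_pos: [0.5939, -0.0117, 0.1436]
tool_rot: [[0.447, 0.894, 0.004], [0.894, -0.447, 0.0], [0.002, 0.003, -1.0]]
contact_force: [9.7, 0.3, -8.0]
grip_width: 0.0135
finger_force: 60.1
```

```bash
python3 -c "
from plan import *
st()"
```

```text
t 15.6 clampxy [  3.58 -88.04] z 143.65 yaw 60.12 F [ 9.73  0.26 -7.99] M [ 0.137 -1.812  0.319] w 13.5 q6 0.36
```

Emit:
send_rows([
  [0,0,5,0,0,0,0],
  [0,0,10,0,0,0,0],
])

```text
clock: 15.8
tool_pos: [0.5944, -0.012, 0.1436]
tool_rot: [[0.596, 0.803, 0.005], [0.803, -0.596, -0.0], [0.003, 0.004, -1.0]]
contact_force: [12.7, -0.7, -9.0]
grip_width: 0.0136
finger_force: 60.1
```

```bash
python3 -c "
from plan import *
st()"
```

```text
t 15.8 clampxy [  4.01 -88.34] z 143.64 yaw 50.11 F [12.66 -0.67 -9.04] M [-0.107 -2.209  0.374] w 13.6 q6 0.53
```

Emit:
send_rows([
  [0,0,5,0,0,0,0],
  [0,0,10,0,0,0,0],
])

```text
clock: 16.0
tool_pos: [0.5948, -0.0123, 0.1437]
tool_rot: [[0.727, 0.687, 0.006], [0.687, -0.727, -0.001], [0.004, 0.004, -1.0]]
contact_force: [14.6, -2.5, -11.0]
grip_width: 0.0134
finger_force: 60.1
```

```bash
python3 -c "
from plan import *
switch(90,60,3)"
```

```text
t 16.0 clampxy [  4.36 -88.71] z 143.65 yaw 40.1 F [ 14.6   -2.47 -10.99] M [-0.342 -2.522  0.381] w 13.4 q6 0.71
[0.2, -0.2, -0.0, 0.0, -0.0, -0.0, 40],[0.2, -0.2, -0.0, 0.0, -0.0, -0.0, 40],[0.2, -0.2, -0.0, 0.2, 0.2, -44.3, 40],[0.3, -0.2, -6.6, 37.8, -46.2, -44.4, 40],[0.3, -0.2, -13.3, 75.4, -92.6, -44.5, 40],[0.3, -0.2, -19.9, 113.0, -139.1, -44.5, 40],[0.3, -0.2, -19.9, 113.0, -139.1, -44.5, 40],[0.3, -0.2, -19.9, 113.0, -139.1, -44.5, 40],
```

Emit:
send_rows([
  [0,0,0,0,0,0,40],
  [0,0,0,0,0,0,40],
  [0,0,0,0,0,-44.3,40],
  [0,0,-5,29,-34,-44.5,40],
  [0,0,-10,58,-68,-44.5,40],
  [0,0,-15,87,-103,-44.5,40],
  [0,0,-19.9,115.3,-137.2,-44.5,40],
  [0,0,-19.9,115.3,-137.2,-44.5,40],
  [0,0,-19.9,115.3,-137.2,-44.5,40],
  [0,0,-19.9,115.3,-137.2,-44.5,40],
])

```text
clock: 17.0
tool_pos: [0.5813, 0.1655, 0.1878]
tool_rot: [[0.447, 0.894, -0.0], [0.894, -0.447, -0.001], [-0.001, 0.0, -1.0]]
contact_force: [-0.2, -0.5, 0.5]
grip_width: 0.0401
finger_force: 0.0
```

```bash
python3 -c "
from plan import *
st();plan([(1.6,90,143.5,60,40,2)])"
```

```text
t 17.0 clampxy [ 1.16 89.63] z 187.84 yaw 60.13 F [-0.21 -0.54  0.45] M [-0.075  0.001  0.001] w 40.1 q6 0.66
[0.0, 0.0, 0.1, 0.3, 0.1, 22.2, 40],[0.0, 0.0, 0.1, 0.6, 0.2, 44.3, 40],
```

Emit:
send_rows([
  [0,0,0,0,0,22,40],
  [0,0,0,0.6,0,44.3,30],
  [0,0,0,0.6,0,44.3,0],
  [0,0,0,0.6,0,44.3,0],
  [0,0,0,0.6,0,44.3,0],
  [0,0,5,0.6,0,44.3,0],
  [0,0,10,0.6,0,44.3,0],
])

```text
clock: 17.7
tool_pos: [0.5821, 0.1657, 0.1439]
tool_rot: [[0.598, 0.801, 0.001], [0.801, -0.598, -0.001], [-0.0, 0.001, -1.0]]
contact_force: [3.3, -3.5, -1.9]
grip_width: 0.0136
finger_force: 60.1
```

```bash
python3 -c "
from plan import *
st()"
```

```text
t 17.7 clampxy [ 2.   89.69] z 143.94 yaw 49.94 F [ 3.27 -3.55 -1.89] M [-0.564 -0.384  0.285] w 13.6 q6 0.84
```

Emit:
send_rows([
  [0,0,5,0,0,0,0],
])

```text
clock: 17.8
tool_pos: [0.5822, 0.1656, 0.144]
tool_rot: [[0.666, 0.746, 0.001], [0.746, -0.666, -0.001], [-0.0, 0.002, -1.0]]
contact_force: [2.2, -3.7, -1.6]
grip_width: 0.0138
finger_force: 60.1
```

```bash
python3 -c "
from plan import *
st()"
```

```text
t 17.8 clampxy [ 2.04 89.64] z 143.96 yaw 44.93 F [ 2.22 -3.66 -1.63] M [-0.607 -0.445  0.238] w 13.8 q6 0.92
```

Emit:
send_rows([
  [0,0,5,0,0,0,0],
])

```text
clock: 17.9
tool_pos: [0.5822, 0.1656, 0.1439]
tool_rot: [[0.729, 0.685, 0.001], [0.685, -0.729, -0.001], [-0.0, 0.002, -1.0]]
contact_force: [1.5, -3.4, -1.3]
grip_width: 0.0138
finger_force: 60.1
```

```bash
python3 -c "
from plan import *
st()"
```

```text
t 17.9 clampxy [ 2.06 89.62] z 143.94 yaw 39.93 F [ 1.51 -3.36 -1.35] M [-0.602 -0.376  0.295] w 13.8 q6 1.01
```

Emit:
send_rows([
  [0,0,5,0,0,0,0],
  [0,0,10,0,0,0,0],
])

```text
clock: 18.1
tool_pos: [0.5822, 0.1655, 0.1439]
tool_rot: [[0.837, 0.548, 0.001], [0.548, -0.837, -0.001], [0.0, 0.002, -1.0]]
contact_force: [3.3, -4.5, -1.5]
grip_width: 0.0131
finger_force: 60.1
```

```bash
python3 -c "
from plan import *
st()"
```

```text
t 18.1 clampxy [ 2.1  89.55] z 143.94 yaw 29.93 F [ 3.33 -4.47 -1.45] M [-0.649 -0.51   0.221] w 13.1 q6 1.18
```

Emit:
send_rows([
  [0,0,5,0,0,0,0],
  [0,0,10,0,0,0,0],
])

```text
clock: 18.3
tool_pos: [0.5823, 0.1654, 0.144]
tool_rot: [[0.919, 0.394, 0.001], [0.394, -0.919, -0.002], [0.001, 0.002, -1.0]]
contact_force: [2.1, -4.0, -1.7]
grip_width: 0.0135
finger_force: 60.1
```

```bash
python3 -c "
from plan import *
st()"
```

```text
t 18.3 clampxy [ 2.16 89.47] z 143.97 yaw 19.92 F [ 2.07 -4.   -1.68] M [-0.663 -0.478  0.314] w 13.5 q6 1.36
```

Emit:
send_rows([
  [0,0,5,0,0,0,0],
  [0,0,10,0,0,0,0],
])

```text
clock: 18.5
tool_pos: [0.5823, 0.1653, 0.1439]
tool_rot: [[0.973, 0.229, 0.001], [0.229, -0.973, -0.002], [0.001, 0.002, -1.0]]
contact_force: [3.5, -4.5, -2.1]
grip_width: 0.0137
finger_force: 60.1
```

```bash
python3 -c "
from plan import *
switch(-90,40,4,3)"
```

```text
t 18.5 clampxy [ 2.18 89.36] z 143.94 yaw 9.92 F [ 3.49 -4.52 -2.07] M [-0.765 -0.485  0.333] w 13.7 q6 1.53
[0.1, -0.1, -0.0, 0.0, 0.0, 0.0, 40],[0.1, -0.1, -0.0, 0.0, 0.0, 0.0, 40],[0.1, -0.1, -0.0, 0.0, 0.1, -44.1, 40],[0.1, -0.0, -7.5, -7.7, 44.0, -44.0, 40],[0.1, -0.0, -15.0, -15.4, 87.9, -43.9, 40],[0.1, -0.0, -22.6, -23.1, 131.8, -43.8, 40],[0.1, -0.0, -30.1, -30.9, 175.7, -43.8, 40],[0.1, -0.0, -30.1, -30.9, 175.7, -43.8, 40],[0.1, -0.0, -30.1, -30.9, 175.7, -43.8, 40],[0.1, -0.0, -30.1, -30.9, 175.7, -43.8, 40],
```

Emit:
send_rows([
  [0,0,0,0,0,0,40],
  [0,0,0,0,0,0,40],
  [0,0,0,0,0,-44,40],
  [0,0,-7.5,-7.7,44.5,-44,40],
  [0,0,-15,-15.3,89,-44,40],
  [0,0,-22.6,-22.9,133.5,-44,40],
  [0,0,-30.1,-30.5,178.1,-44,40],
  [0,0,-30.1,-30.5,178.1,-44,40],
  [0,0,-30.1,-30.5,178.1,-44,40],
  [0,0,-30.1,-30.5,178.1,-44,40],
])

```text
clock: 19.5
tool_pos: [0.5934, -0.0124, 0.1876]
tool_rot: [[0.725, 0.689, -0.0], [0.689, -0.725, 0.001], [0.0, -0.001, -1.0]]
contact_force: [0.2, -0.0, -0.7]
grip_width: 0.0398
finger_force: 0.0
```

```bash
python3 -c "
from plan import *
st();plan([(2.1,-90.4,143.5,40,40,2)])"
```

```text
t 19.5 clampxy [  2.97 -88.72] z 187.57 yaw 40.25 F [ 0.17 -0.01 -0.65] M [ 0.001 -0.014  0.045] w 39.8 q6 0.7
[-0.0, -0.0, 0.1, -0.9, 0.4, 22.0, 40],[-0.0, -0.0, 0.3, -1.8, 0.7, 44.1, 40],
```

Emit:
send_rows([
  [0,0,0,-0.9,0.4,22,40],
  [0,0,0,-1.8,0.7,44,30],
  [0,0,0,-1.8,0.7,44,22],
  [0,0,0,-1.8,0.7,44,0],
  [0,0,0,-1.8,0.7,44,0],
  [0,0,0,-1.8,0.7,44,0],
  [0,0,5,-1.8,0.7,44,0],
  [0,0,10,-1.8,0.7,44,0],
])

```text
clock: 20.3
tool_pos: [0.593, -0.0144, 0.1439]
tool_rot: [[0.835, 0.551, 0.001], [0.551, -0.835, 0.001], [0.001, -0.0, -1.0]]
contact_force: [1.7, 2.7, -1.1]
grip_width: 0.0134
finger_force: 60.1
```

```bash
python3 -c "
from plan import *
st()"
```

```text
t 20.3 clampxy [  2.47 -90.7 ] z 143.95 yaw 30.13 F [ 1.66  2.75 -1.14] M [ 0.412 -0.288  0.338] w 13.4 q6 0.88
```

Emit:
send_rows([
  [0,0,5,0,0,0,0],
  [0,0,10,0,0,0,0],
])

```text
clock: 20.5
tool_pos: [0.593, -0.0144, 0.1439]
tool_rot: [[0.918, 0.397, 0.001], [0.397, -0.918, 0.001], [0.001, -0.0, -1.0]]
contact_force: [2.2, 2.6, -1.3]
grip_width: 0.0139
finger_force: 60.1
```

```bash
python3 -c "
from plan import *
st()"
```

```text
t 20.5 clampxy [  2.47 -90.73] z 143.92 yaw 20.12 F [ 2.22  2.6  -1.32] M [ 0.386 -0.387  0.37 ] w 13.9 q6 1.05
```

Emit:
send_rows([
  [0,0,5,0,0,0,0],
])

```text
clock: 20.6
tool_pos: [0.593, -0.0145, 0.1439]
tool_rot: [[0.949, 0.316, 0.001], [0.316, -0.949, 0.001], [0.001, -0.0, -1.0]]
contact_force: [2.0, 1.6, -0.9]
grip_width: 0.0137
finger_force: 60.1
```

```bash
python3 -c "
from plan import *
st()"
```

```text
t 20.6 clampxy [  2.45 -90.76] z 143.88 yaw 15.12 F [ 1.98  1.59 -0.9 ] M [ 0.379 -0.303  0.411] w 13.7 q6 1.14
```

Emit:
send_rows([
  [0,0,5,0,0,0,0],
])

```text
clock: 20.7
tool_pos: [0.593, -0.0145, 0.1439]
tool_rot: [[0.973, 0.232, 0.001], [0.232, -0.973, 0.001], [0.001, -0.0, -1.0]]
contact_force: [1.7, 0.7, -1.2]
grip_width: 0.0136
finger_force: 60.1
```

```bash
python3 -c "
from plan import *
switch(90,10,4,3)"
```

```text
t 20.7 clampxy [  2.48 -90.79] z 143.93 yaw 10.12 F [ 1.74  0.67 -1.19] M [ 0.401 -0.34   0.403] w 13.6 q6 1.23
[-0.0, -0.1, 0.0, -0.0, 0.0, -0.0, 40],[-0.0, -0.1, 0.0, -0.0, 0.0, -0.0, 40],[-0.0, -0.1, 0.0, 0.0, -0.0, -44.1, 40],[-0.0, -0.1, 0.0, 7.6, -44.7, -44.0, 40],[-0.0, -0.1, 0.1, 15.2, -89.4, -44.0, 40],[-0.0, -0.1, 0.1, 22.8, -134.1, -44.0, 40],[-0.0, -0.1, 0.1, 30.4, -178.8, -44.0, 40],[-0.0, -0.1, 0.1, 30.4, -178.8, -44.0, 40],[-0.0, -0.1, 0.1, 30.4, -178.8, -44.0, 40],[-0.0, -0.1, 0.1, 30.4, -178.8, -44.0, 40],
```

Both knobs are at about 170° and the right one has stiffened (0.41 against about 0.27 free, roughly 65–70 N). I'll confirm on the left with a small last step.

Emit:
send_rows([
  [0,0,0,0,0,0,40],
  [0,0,0,0,0,0,40],
  [0,0,0,0,0,-44,40],
  [0,0,0,8,-44.5,-44,40],
  [0,0,0,16,-89,-44,40],
  [0,0,0,23.6,-133.5,-44,40],
  [0,0,0,31.4,-178,-44,40],
  [0,0,0,31.4,-178,-44,40],
  [0,0,0,31.4,-178,-44,40],
  [0,0,0,31.4,-178,-44,40],
])

```text
clock: 21.7
tool_pos: [0.5814, 0.1642, 0.1874]
tool_rot: [[0.972, 0.235, -0.0], [0.235, -0.972, -0.001], [-0.0, 0.001, -1.0]]
contact_force: [-0.1, 0.2, 0.2]
grip_width: 0.04
finger_force: 0.0
```

```bash
python3 -c "
from plan import *
st();plan([(2.1,90,143.5,10,40,2)])
s=np.load('s0.npz');a,P=pts('top');save(cv2.resize(a[160:250,205:325],None,fx=6,fy=6),'t3.png')"
```

```text
t 21.7 clampxy [ 1.21 88.29] z 187.44 yaw 10.3 F [-0.06  0.23  0.15] M [ 0.02   0.003 -0.03 ] w 40.0 q6 1.52
[0.0, 0.0, 0.2, 0.6, -0.8, 22.0, 40],[0.0, 0.0, 0.3, 1.2, -1.6, 43.9, 40],
```

Emit:
send_rows([
  [0,0,0,0.6,-0.8,22,40],
  [0,0,0,1.2,-1.6,44,30],
  [0,0,0,1.2,-1.6,44,22],
  [0,0,0,1.2,-1.6,44,0],
  [0,0,0,1.2,-1.6,44,0],
  [0,0,0,1.2,-1.6,44,0],
  [0,0,3,1.2,-1.6,44,0],
  [0,0,6,1.2,-1.6,44,0],
])

```text
clock: 22.55
tool_pos: [0.5825, 0.1654, 0.1439]
tool_rot: [[0.992, 0.129, 0.001], [0.129, -0.992, -0.002], [0.0, 0.002, -1.0]]
contact_force: [0.8, -7.1, -0.7]
grip_width: 0.0136
finger_force: 60.1
```

```bash
python3 -c "
from plan import *
st()"
```

```text
t 22.55 clampxy [ 2.39 89.38] z 143.91 yaw 4.13 F [ 0.78 -7.09 -0.73] M [-0.99  -0.18   0.422] w 13.6 q6 1.63
```

Left reads 0.42 against 0.265 free, about 78 N, and the ends are about 0.4 mm apart. I'll release and rise clear.

Emit:
send_rows([
  [0,0,0,0,0,0,40],
  [0,0,0,0,0,0,40],
  [0,0,0,0,0,-45,40],
  [0,0,0,0,0,-90,40],
  [0,0,0,-40,0,-110,40],
  [0,0,0,-80,0,-110,40],
  [0,0,0,-120,0,-110,40],
  [0,0,0,-160,0,-110,40],
  [0,0,0,-160,40,-110,40],
  [0,0,0,-160,40,-110,40],
  [0,0,0,-160,40,-110,40],
])

```text
clock: 23.65
tool_pos: [0.429, 0.1061, 0.2541]
tool_rot: [[0.991, 0.131, 0.001], [0.131, -0.991, 0.001], [0.001, -0.001, -1.0]]
contact_force: [0.6, 0.6, 0.5]
grip_width: 0.0401
finger_force: 0.0
```

Run:
```python
from plan import *
st()
b,Q=pts("side"); save(cv2.resize(b[180:300,210:320],None,fx=5,fy=5,interpolation=cv2.INTER_CUBIC),"s4.png")
d=Q[...,:2]*1000-O; cx=c*d[...,0]+s_*d[...,1]; cy=-s_*d[...,0]+c*d[...,1]; Z=Q[...,2]*1000
for lo,hi in((30,65),(-65,-30)):
  m=(cy>lo)&(cy<hi)&(abs(cx-3)<12)&(Z>70)&(Z<95); print(m.sum(),np.median(Z[m]))
```

```text
t 23.65 clampxy [-154.26   39.04] z 254.07 yaw 4.21 F [0.55 0.56 0.47] M [ 0.008  0.021 -0.011] w 40.1 q6 1.57
0 nan
91 82.21960137322858
  return _methods._mean(a, axis=axis, dtype=dtype,
  ret = ret.dtype.type(ret / rcount)
```

View pics/s4.png

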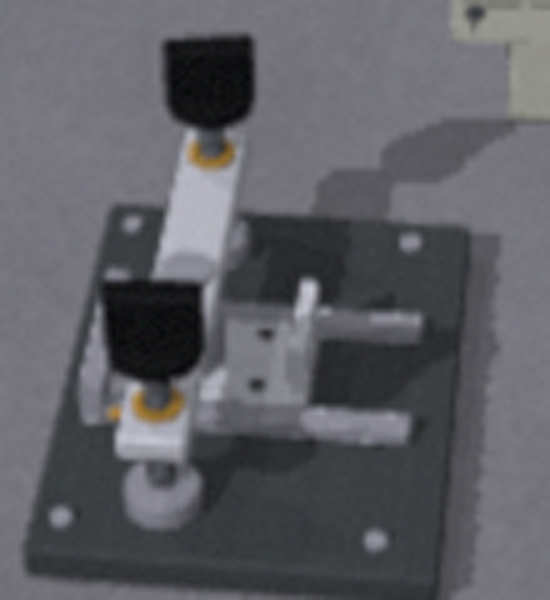

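The picture shows the bar lowered level onto the boss, the knobs parallel, the adapter home and the arm clear. The right end's top is at about z 82 mm, where 83 was expected.

```bash
python3 -c "
from bench import *
print(close_job())"
```

```text
the job is handed in; nothing more can be done
None
```

The job is handed in: the adapter is home against the stop and clamped at about 75 N by feel, the bar ends are about 0.4 mm apart going by the knob angles, and the arm is clear after 23.7 s; no verdict came back.

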